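Refit the lever turn on a rim lock and prove the bolt

TASK

The lever turn of the rim lock on the test board is on its spindle but sits raised on the drive pin: with a fingertip, push its lever round until the notch in the disc is over the pin, then press the turn straight down until it is seated fully home. Then push the lever round towards the keep until the bolt is fully thrown. Only push and press with the fingers, never pinch or lift the turn, and leave the loose things lying around where they are.

Things in the scene. Friction and masses are not known exactly. Their poses are not given: they have to be found in the camera images.
- rim_lock: Fixed plywood board 170 (x) x 280 (y) x 18 mm, with a grey steel rim lock on it, face up (case 100 x 126 mm, top at z = 46 mm) and a grey steel keep (66 x 30 mm, top at z = 44). Origin: spindle axis of the lock, underside of the board, 3 mm above the worktop (it lies on a mat); z up. Board from y = -115 to +165 mm. The bolt moves along +y over a 6 mm gap into the keep at y = 71 to 111 mm.
- lever_turn (a joint): Angle (rad, counter-clockwise from above, repeats after 2 pi) of the lever turn in the lock's frame: a bright disc, 74 mm across and 8 mm thick, with a hub (34 mm across, 3 mm high) and one straight lever on top. At 0 the lever points along the lock's +x and the notch to -x. Starts at 0.8 to 5.4. Light friction (under 1 N at the lever's end); stays where it is left.
- turn_seat (a joint): Height (m) of the lever turn above its seat: 0.008 at the start (disc on the drive pin), 0 fully home (disc flat on the drive plate, its underside 49 mm above the board's underside). About 4 N of friction on the spindle: it stays where it is left and must be pressed (5 to 15 N). With the notch not over the pin a firm press stops at 0.005 to 0.007.
- drive_plate (a joint): Angle (rad, counter-clockwise from above) of the dark drive plate, 87 mm across, under the turn; it carries the drive pin. 0 at the start (pin on the lock's -x side), stop at 1.2 with the bolt fully thrown. Once the turn is seated it goes round with it (play 0.06 either way), against about 4 N at the lever's end, and stays where it is left.
- bolt (a joint): Travel (m) of the steel bolt: 0 drawn in (start), 0.020 fully thrown into the keep; driven by the drive plate, in proportion to its angle.
- pin_top (a point): Top of the drive pin, a steel pin 8 mm in diameter with a round nose, upright on the drive plate 35 mm from the spindle axis, 7.8 mm high; its outer edge shows 2 mm outside the rim of the disc.
- notch (a point): Middle of the one notch in the disc's rim, exactly opposite the lever, at the disc's underside, 37 mm from the axis. The notch is 12 mm wide and 7 mm deep.
- lever_end (a point): Point inside the lever, 48 mm from the spindle axis, 10 mm above the disc's top; point x points outwards along the lever. The lever is 11 mm wide with upright flat sides, 18 mm high plus a crown 5 mm wide and 2 mm higher along its top; it runs from 14 mm behind the axis to 58 mm in front of it.
- press_point (a point): Top of the lever's crown on the spindle axis, where the turn is pressed down: 85 mm above the board's underside at the start, 77 mm when fully home.
- hex_key_1: Loose black hex key, 28 x 62 x 5 mm, lying on the board at the side away from the keep; to be left alone.
- key_black: Loose key with black head, 31 x 73 x 9 mm, lying on the board beyond the keep; to be left alone.
- padlock: Loose brass padlock, 62 x 40 x 14 mm, on the worktop to the left of the board; to be left alone.
- screwdriver_red: Loose screwdriver with red handle, 199 mm long, 32 mm thick, on the worktop between the robot and the board; to be left alone.

How it is judged:
On the way:
1. the lever turn is pressed fully home over the pin, the bolt still drawn in (value of joint turn_seat below 0.0015 m and value of joint drive_plate below 0.4 rad), for 0.2 s.
At the end, for the whole second after the job is handed in: The lever turn lies within 1.5 mm of fully home, the bolt is thrown at least 18 of its 20 mm (drive plate past 1.1 rad), and the loose things lie within 15 mm of where they were (value of joint turn_seat below 0.0015 m and value of joint drive_plate above 1.1 rad and value of joint bolt above 0.018 m and distance of each of hex_key_1, key_black, padlock, screwdriver_red from where it was at the start of the episode below 0.015 m); the robot touches nothing.
It fails at once if the lever turn is lifted more than 4 mm above its start height (value of joint turn_seat above 0.012 m).
It fails at once if the lever is pinched (fingers press on both of its sides at once) (contact force between the fingers and lever_turn_c1 above 1.5 N and contact force between the fingers and lever_turn_c2 above 1.5 N).
It fails at once if a loose bystander is shifted by more than 15 mm (distance of any of hex_key_1, key_black, padlock, screwdriver_red from where it was at the start of the episode above 0.015 m).
It also fails if it takes over 48 s, if anything falls off the work surface, if the arm or the gripper's body presses on something with over 40 N, if the wrist force passes 120 N, or if a joint passes its speed limit or range.

ROBOT

A 6-joint arm with a two-finger parallel gripper is mounted at the origin on a cart in front of the work surface, level with it; the furniture and walls round the work are solid. World frame = base frame: x ahead of the robot, y to its left, z up, the work surface at z = 0. Lengths are in m, angles in rad, forces in N, time in s.
With the tool pointing down it reaches from about 0.375 to 0.9 m from the base axis. Payload 3.1 kg.
Tool frame: the origin (TCP) lies on the front face of the gripper's body, between the roots of the fingers; the fingertips stand 73 mm ahead of it and the grasp point (between the pads) lies 54 mm ahead of it (manip.tips_ahead is the distance from the TCP to the fingertips, in m); z points along the fingers, y is the line along which they close (so a half turn about z gives the same grasp; the last joint's range is limited). The gripper opens to 85 mm and grips with 20 to 120 N. Pads are 22 mm wide; open, the fingers measure 114 mm over their backs; the gripper's body (76 mm by 85 mm) begins 54 mm behind the grasp point. The pads swing forward as they close: fully open they stand 13 mm farther back than shut.
Start: joints at [1.079, 0.527, 1.433, -0, 1.181, -0.178], TCP at [0.192, 0.595, 0.304] pointing down, gripper open.
Joint ranges: [-3.08, 3.08], [-0.75, 2.2], [0.22, 2.44], [-1.43, 4.57], [0, 2.65], [-2.85, 2.85]. Speed limits (rad/s): [2.79, 2.79, 3.14, 3.14, 3.14, 3.14].

INTERFACE

Orientations are given as a unit quaternion [x, y, z, w].
In Python, from station import sense, eyes, workorder, manip gives the robot as it stands.
- The arm moves only by the shell command python3 -m inch 'ROWS' [OPENING] [FORCE]. ROWS is JSON, a list of rows, each an object of numbers: "dx", "dy", "dz": the shift along the tool's x, y, z in cm; "wx", "wy", "wz": the turn, a rotation vector about the tool's x, y, z in degrees. In form: [{"dx": .., "dy": .., "dz": .., "wx": .., "wy": .., "wz": ..}, ...]. A call has 1 to 10 rows; each row shifts and turns the commanded pose from where the row before left it, along the tool's axes as they then stand; what a row does not reach is not made up. A row lasts 1/8 s, in which the tool goes at most 62.5 mm and 10.7 degrees, less where a joint would pass 70% of its speed; a pose out of reach is approached as far as the arm can. A call with a gripper value outside its range is refused whole. OPENING is the opening, from 0 (shut) to 1 (fully open), set as the call begins (- or left out, the last holds). The fingers move at their own pace and stop on an object; FORCE is the grip in N (left out, the last holds). Time passes only in rows, so rows that do not move let the fingers close. It gives the time, the measured TCP pose, the force, the opening and the grip force at its end, in the units of the state.
- sense(): the state, without advancing time (a new reading comes with each control period).
- eyes.snapshot(name): name is "scene" or "top" or "wrist"; returns the picture (400x640x3 uint8, red, green, blue); there is no depth.
- eyes.camera_params(name): a dict with "fx", "fy", "cx", "cy" (pixels), "D" ([k1, k2, p1, p2, k3] as OpenCV has them; the pictures are not rectified), "rvec" (rotation vector, rad) and "tvec" (3), from world to camera coordinates, as OpenCV has them. Camera axes: x right, y down, z forward; pixel columns grow to the right and rows downward; lengths in m; the calibration is good to about 2 mm. A picture is of the moment at which its call begins: read the wrist's pose just before it. camera_params takes no time and is no camera call; for the wrist camera it gives the pose at the moment of the call.
- workorder.sign_off(): hands the job in; it is judged then, once.
The state is a dict: "t": time; "q": joint angles; "qd": joint speeds; "tau": joint torques, N m; "tcp_pos": TCP position; "tool_rot": TCP orientation; "force": force on the tool from outside, world axes, zero at the start; "ft_torque": the same for the moment, N m; "finger_gap": opening from 0.0 (shut) to 1.0 (fully open); "gripper_force": force on a finger pad.
Only numpy, scipy, OpenCV 4.12 (cv2) and the standard library are available. Lean on these libraries where they do the work, as an engineer would, in place of code of your own. Each camera call takes 0.05 s, during which the arm holds its last target. There are 200 camera calls.

## Working session

There is one attempt and no reset: what is moved stays moved. The work goes in short steps, Python scripts to look and compute and a shell command to move; the robot and the scene stay as the last step left them, time stands still between calls to the robot, and variables do not carry over. Pictures are saved under pics/ and viewed, at most 14 in all, crops included, and the job is handed in when it is done.

```bash
mkdir -p pics; python3 - <<'E'
from station import sense, eyes, manip
import cv2
s=sense();print(s['t'],s['tcp_pos'],s['tool_rot'],manip.tips_ahead)
for n in("top","scene"):
    im=eyes.snapshot(n);cv2.imwrite(f'pics/{n}0.png',im[:,:,::-1]);print(n,eyes.camera_params(n))
E
```

```text
0.0 [0.19203511 0.59417609 0.30294011] [ 1.55770566e-01  9.87792674e-01 -1.01769827e-03 -3.58865971e-04] 0.0726
top {'fx': 514.4376194791641, 'fy': 514.4376194791641, 'cx': 317.1592467882112, 'cy': 198.42080267098063, 'D': array([-0.09626911,  0.        ,  0.        ,  0.        ,  0.        ]), 'rvec': array([ 2.15336718, -2.1869449 ,  0.15130302]), 'tvec': array([0.06092256, 0.50465001, 1.08556001])}
scene {'fx': 502.9776308162813, 'fy': 502.9776308162813, 'cx': 311.59870806919804, 'cy': 198.33549272141082, 'D': array([-0.14991961,  0.        ,  0.        ,  0.        ,  0.        ]), 'rvec': array([ 2.29037219, -0.94535152,  0.33031147]), 'tvec': array([-0.31163409,  0.36361191,  0.88509095])}
```

View pics/top0.png

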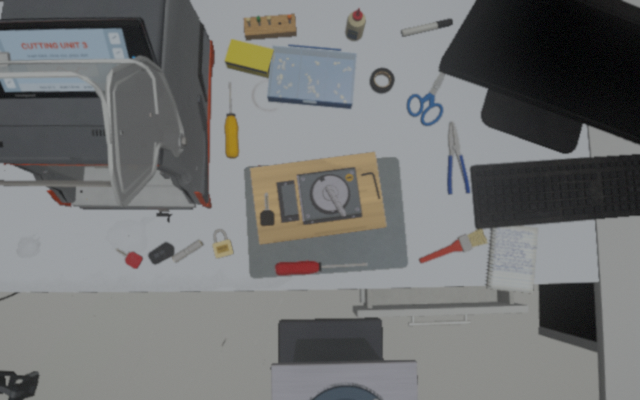

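View pics/scene0.png

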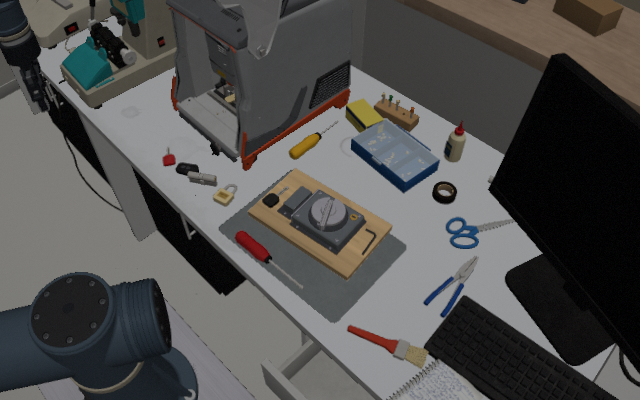

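The top view shows the board with the disc near (330,193), its lever pointing to about (343,215) towards the robot, and the keep at the left, (288,200). So the lock's +y points left. In the scene view the turn is at about (328,213). Next I'll refine this and cast rays.

```bash
cat >h.py <<'E'
import numpy as np,cv2
from station import sense,eyes
from scipy.spatial.transform import Rotation as R
def ray(cp,px,z):
    K=np.array([[cp['fx'],0,cp['cx']],[0,cp['fy'],cp['cy']],[0,0,1]])
    p=cv2.undistortPoints(np.array(px,float).reshape(-1,1,2),K,cp['D'])[:,0]
    Rm=cv2.Rodrigues(cp['rvec'])[0];C=-Rm.T@cp['tvec'];d=np.c_[p,np.ones(len(p))]@Rm
    return C+d*((z-C[2])/d[:,2])[:,None]
def proj(cp,P):
    K=np.array([[cp['fx'],0,cp['cx']],[0,cp['fy'],cp['cy']],[0,0,1]])
    return cv2.projectPoints(np.array(P,float).reshape(-1,1,3),cp['rvec'],cp['tvec'],K,cp['D'])[0][:,0]
def delta(tgt,frm=None):
    "shift in tool cm from the present pose to world target"
    s=sense();r=R.from_quat(s['tool_rot'])
    return (r.inv().apply(np.array(tgt)-(s['tcp_pos'] if frm is None else frm))*100).round(2)
E
python3 - <<'E'
from h import *
im=cv2.imread('pics/top0.png');cv2.imwrite('pics/topc.png',cv2.resize(im[145:250,240:400],None,fx=5,fy=5,interpolation=cv2.INTER_CUBIC))
cp=eyes.camera_params('top')
S=ray(cp,[[329,194]],.068)[0];print('spindle',S,'tool-delta',delta([S[0],S[1],.30]))
c=ray(cp,[[250,168],[378,153],[386,225],[259,243]],.021);print(c.round(3));print(c.mean(0))
r=R.from_quat(sense()['tool_rot']).as_matrix();print(r.round(3))
w=eyes.camera_params('wrist');Rm=cv2.Rodrigues(w['rvec'])[0];C=-Rm.T@w['tvec'];print('cam in tool',r.T@(C-sense()['tcp_pos']),'cam z in tool',r.T@Rm[2],w['fx'])
E
```

```text
spindle [0.50991006 0.02900142 0.068     ] tool-delta [-47.64 -44.     0.37]
[[ 0.576  0.199  0.021]
 [ 0.606 -0.084  0.021]
 [ 0.446 -0.096  0.021]
 [ 0.411  0.18   0.021]]
[0.50981527 0.04993732 0.021     ]
[[-0.951  0.308 -0.001]
 [ 0.308  0.951 -0.002]
 [ 0.    -0.002 -1.   ]]
cam in tool [ 0.08104988  0.00034175 -0.07081097] cam z in tool [-3.16423915e-01 -2.52973732e-04  9.48617859e-01] 289.4341165082835
```

View pics/topc.png

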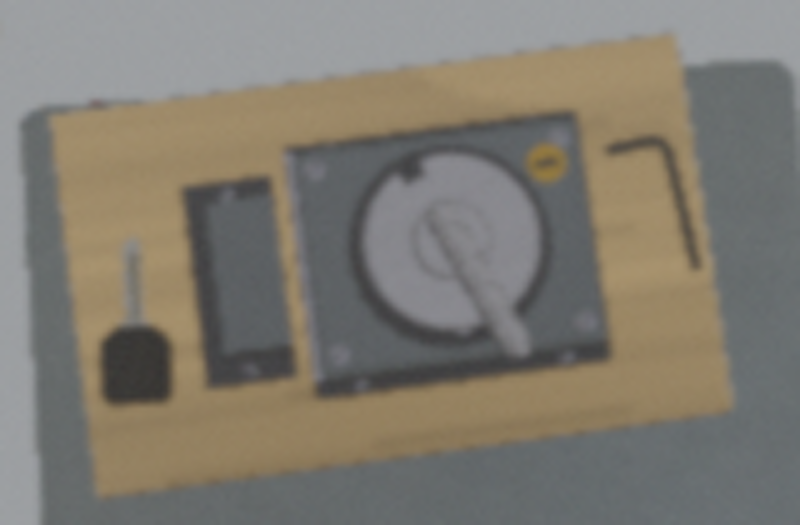

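Crop: hub centre at about (453,240), i.e. full image (330.6,193). The lever tip is at about (515,345) and the notch at (410,172). The pin edge shows at (465,332). This puts the spindle at about (0.512,0.026), and the board centre minus 25 mm agrees. Lock yaw is about 0.115 rad and the lever's lock angle about 3.6, so I'll push it counter-clockwise. First I move above the lock with the tool lined up to it and the gripper shut.

```bash
python3 -m inch '[{"wz":-8.2,"dy":-3},{"wz":-8.2,"dy":-4},{"wz":-8.2,"dy":-5},{"dy":-5,"dx":-2},{"dy":-5,"dx":-2},{"dy":-5,"dx":-2},{"dy":-5,"dx":-2},{"dy":-5,"dx":-2},{"dy":-5,"dx":-2},{"dy":-5,"dx":-2}]' 0 30
python3 -c "
from h import *
print(delta([.507,.026,.20]),R.from_quat(sense()['tool_rot']).as_matrix()[:,0])"
```

```text
[-47.45 -44.36  10.37] [-9.51480171e-01  3.07709878e-01  3.38237901e-04]invalid input at $[0]: expected keys dx, dy, dz, wx, wy, wz
```

```bash
python3 -m inch '[{"dx":0,"dy":-3,"dz":0,"wx":0,"wy":0,"wz":-8.2},{"dx":0,"dy":-4,"dz":0,"wx":0,"wy":0,"wz":-8.2},{"dx":0,"dy":-5,"dz":0,"wx":0,"wy":0,"wz":-8.2},{"dx":-2,"dy":-5,"dz":0,"wx":0,"wy":0,"wz":0},{"dx":-2,"dy":-5,"dz":0,"wx":0,"wy":0,"wz":0},{"dx":-2,"dy":-5,"dz":0,"wx":0,"wy":0,"wz":0},{"dx":-2,"dy":-5,"dz":0,"wx":0,"wy":0,"wz":0},{"dx":-2,"dy":-5,"dz":0,"wx":0,"wy":0,"wz":0},{"dx":-2,"dy":-5,"dz":0,"wx":0,"wy":0,"wz":0},{"dx":-2,"dy":-5,"dz":0,"wx":0,"wy":0,"wz":0}]' 0 30
python3 -c "
from h import *
print(delta([.507,.026,.20]),R.from_quat(sense()['tool_rot']).as_matrix()[:,0])"
```

```text
t: 1.35
tcp_pos: [0.3552, 0.1438, 0.3039]
tool_rot: [-0.058, 0.998, 0.0, 0.0]
force: [0.6, 0.4, -0.3]
finger_gap: -0.002
gripper_force: 0.0
[-13.7  -13.46  10.39] [-9.93220849e-01 -1.16242343e-01 -2.50375937e-04]
```

```bash
python3 -m inch '[{"dx":-4.5,"dy":-4.4,"dz":1.5,"wx":0,"wy":0,"wz":0},{"dx":-4.5,"dy":-4.4,"dz":2,"wx":0,"wy":0,"wz":0},{"dx":-4.5,"dy":-4.4,"dz":2,"wx":0,"wy":0,"wz":0},{"dx":0,"dy":0,"dz":2.5,"wx":0,"wy":0,"wz":0},{"dx":0,"dy":0,"dz":2.2,"wx":0,"wy":0,"wz":0},{"dx":0,"dy":0,"dz":0,"wx":0,"wy":0,"wz":0},{"dx":0,"dy":0,"dz":0,"wx":0,"wy":0,"wz":0}]'
python3 - <<'E'
from h import *
im=eyes.snapshot('wrist');cp=eyes.camera_params('wrist');cv2.imwrite('pics/w1.png',im[:,:,::-1])
import pickle;pickle.dump(cp,open('w1.pkl','wb'))
print(sense()['tcp_pos'],proj(cp,[[.512,.026,.071],[.512,.026,.088]]))
E
```

```text
t: 2.22
tcp_pos: [0.4973, 0.0355, 0.205]
tool_rot: [-0.058, 0.998, -0.0, 0.0]
force: [-0.3, -0.3, 1.0]
finger_gap: -0.001
gripper_force: 0.0
[0.4975705  0.03548573 0.20538886] [[302.6130628  230.92034834]
 [301.47490776 240.82278544]]
```

View pics/w1.png

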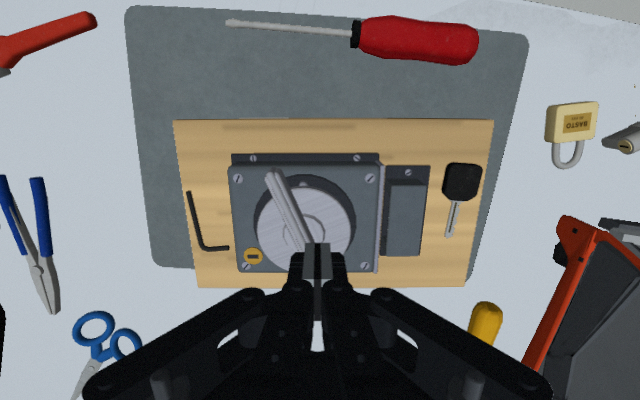

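Wrist view: the disc spans about (256–351, 184–), its left and top edges are clear, and the pin shows at about (303,184). The lever tip is at (275,173), and the board's near edge runs from (174,121) to (494,121), so the tool yaw matches the lock. The padlock, key, hex key and screwdriver are clear of the workspace. Now I compute the spindle and lever angle.

```bash
python3 - <<'E'
from h import *
import pickle;cp=pickle.load(open('w1.pkl','rb'))
g=cv2.imread('pics/w1.png',0);hsv=cv2.cvtColor(cv2.imread('pics/w1.png'),cv2.COLOR_BGR2HSV)
m=((hsv[...,2]>140)&(hsv[...,1]<45)).astype(np.uint8)
n,l,st,_=cv2.connectedComponentsWithStats(m);k=l[215,275];print(st[k])
ys,xs=np.where(l==k)
# rim points: leftmost/rightmost per row, rows 195-235
L=[];Rr=[]
for y in range(190,240):
    r=xs[ys==y]
    if len(r):L.append((r.min()-.5,y));
    if len(r) and y<238:Rr.append((r.max()+.5,y))
P=ray(cp,L+Rr,.068)[:,:2]
from scipy.optimize import least_squares
f=least_squares(lambda c:np.hypot(*(P-c).T)-.037,[.512,.026],loss='soft_l1',f_scale=.0005);c=f.x
print('spindle',c,'res mm',np.abs(f.fun).mean()*1e3)
b=ray(cp,[[174,121],[494,121]],.021)[:,:2];d=b[1]-b[0];print(np.linalg.norm(d),'yaw',np.arctan2(-d[0],d[1]))
th=np.arctan2(-d[0],d[1]);u=np.array([np.cos(th),np.sin(th)]);v=np.array([-u[1],u[0]]);print('spindle from board',b[0]+.115*v+.085*u,b[1]-.165*v+.085*u)
t=ray(cp,[[272,170],[300,236]],.088)[:,:2];e=t[0]-t[1];print('lever world',np.degrees(np.arctan2(e[1],e[0]))%360,'tip r',np.hypot(*(t[0]-c)))
pn=ray(cp,[[303,184]],.060)[0,:2]-c;print('pin',np.hypot(*pn),np.degrees(np.arctan2(pn[1],pn[0]))%360)
E
```

```text
[ 257  173   47   98 2328]
spindle [0.53263715 0.01581196] res mm 8.105703666330117
0.27678596092971464 yaw 0.11846150493141977
spindle from board [0.51610038 0.02932844] [0.51648023 0.02613692]
lever world 206.85524559727978 tip r 0.07158487629922934
pin 0.055477370791987606 173.31263108759416
```

```bash
python3 - <<'E'
from h import *
import pickle;cp=pickle.load(open('w1.pkl','rb'))
hsv=cv2.cvtColor(cv2.imread('pics/w1.png'),cv2.COLOR_BGR2HSV)
m=((hsv[...,2]>130)&(hsv[...,1]<45)).astype(np.uint8)
L=[];Q=[]
for y in range(196,236,2):
    r=np.where(m[y,235:300])[0];
    if len(r):L.append((235+r[0]-.5,y))
    r=np.where(m[y,315:372])[0]
    if len(r):Q.append((315+r[-1]+.5,y))
print(L[::4],Q[::4])
from scipy.optimize import least_squares
P=ray(cp,L+Q,.068)[:,:2]
f=least_squares(lambda c:np.hypot(*(P-c).T)-.037,[.512,.026],loss='soft_l1',f_scale=.0005);c=f.x;print(c,np.abs(f.fun).mean()*1e3)
for n,p,z in(('tip',[272,170],.088),('pin',[303,184],.060)):
    q=ray(cp,[p],z)[0,:2]-c;print(n,np.hypot(*q),np.degrees(np.arctan2(q[1],q[0]))%360)
E
```

```text
[(np.float64(272.5), 196), (np.float64(266.5), 204), (np.float64(260.5), 212), (np.float64(258.5), 220), (np.float64(256.5), 228)] [(np.float64(329.5), 196), (np.float64(339.5), 204), (np.float64(344.5), 212), (np.float64(347.5), 220), (np.float64(349.5), 228)]
[0.51546267 0.02666513] 0.29398026563109503
tip 0.05866772780303831 205.52526082691827
pin 0.03817899514389873 186.60686549861168
```

Spindle is at (0.5155,0.0267) with a 0.3 mm fit residual, and the pin is at r = 38 mm, 186.6°, as it should be. Lock yaw is 6.7° and the lever's lock angle about 199°. The tool's −x and +y are the lock's x and y. Now I work out the pushing arc.

```bash
cat >>h.py <<'E'
S=np.array([.5155,.0267]);TH=.1175
def lock(p):
    c,s=np.cos(TH),np.sin(TH);d=np.array(p)[:2]-S;return np.array([c*d[0]+s*d[1],-s*d[0]+c*d[1]])*1e3
def wp(a,extra=0,r=45):
    a=np.radians(a);u=np.array([np.cos(a),np.sin(a)]);t=np.array([-u[1],u[0]]);return r*u-(5.5+11*abs(t[0])+8*abs(t[1])+extra)*t
E
python3 - <<'E'
from h import *
p=lock(sense()['tcp_pos']);print('now',p,sense()['tcp_pos'][2])
q=wp(199.5,8);print('approach cm dx,dy',-(q-p)[0]/10,(q-p)[1]/10)
p=q
for a in list(range(205,346,10))+[350,353]:
    q=wp(a);d=(q-p)/10;print(a,q.round(0),'dx %.2f dy %.2f'%(-d[0],d[1]));p=q
E
```

```text
now [-16.77592362  10.82702058] 0.20538886376597043
approach cm dx,dy 3.389231485638015 -0.2552823121440129
205 [-48.  -3.] dx -0.25 dy -1.15
215 [-47. -11.] dx -0.07 dy -0.75
225 [-45. -18.] dx -0.22 dy -0.77
235 [-41. -26.] dx -0.38 dy -0.75
245 [-36. -33.] dx -0.54 dy -0.69
255 [-29. -39.] dx -0.69 dy -0.59
265 [-21. -43.] dx -0.82 dy -0.46
275 [-13. -46.] dx -0.78 dy -0.30
285 [ -6. -48.] dx -0.72 dy -0.19
295 [  2. -49.] dx -0.79 dy -0.06
305 [ 10. -48.] dx -0.82 dy 0.09
315 [ 18. -45.] dx -0.83 dy 0.26
325 [ 26. -41.] dx -0.79 dy 0.44
335 [ 33. -35.] dx -0.71 dy 0.61
345 [ 39. -27.] dx -0.59 dy 0.76
350 [ 42. -23.] dx -0.24 dy 0.43
353 [ 43. -20.] dx -0.12 dy 0.27
```

```bash
python3 -m inch '[{"dx":1.7,"dy":-0.1,"dz":0,"wx":0,"wy":0,"wz":0},{"dx":1.7,"dy":-0.1,"dz":0,"wx":0,"wy":0,"wz":0},{"dx":0,"dy":0,"dz":2,"wx":0,"wy":0,"wz":0},{"dx":0,"dy":0,"dz":2,"wx":0,"wy":0,"wz":0},{"dx":0,"dy":0,"dz":1.6,"wx":0,"wy":0,"wz":0},{"dx":0,"dy":0,"dz":0,"wx":0,"wy":0,"wz":0},{"dx":0,"dy":0,"dz":0,"wx":0,"wy":0,"wz":0}]'
python3 - <<'E'
from h import *
im=eyes.snapshot('wrist');cv2.imwrite('pics/w2.png',im[:,:,::-1]);s=sense();print(lock(s['tcp_pos']),s['tcp_pos'][2],s['force'])
E
```

```text
t: 3.15
tcp_pos: [0.4642, 0.0295, 0.1495]
tool_rot: [-0.058, 0.998, -0.0, 0.001]
force: [-0.6, -0.1, -0.2]
finger_gap: -0.003
gripper_force: 0.0
[-50.61271559   8.74275258] 0.14957030844102404 [-0.33833672 -0.0135928   0.1163663 ]
```

View pics/w2.png

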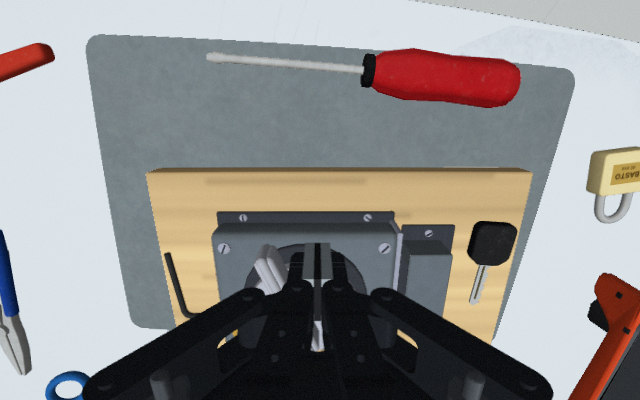

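The fingertip at (318,250) is beside the lever, whose tip is at (262,250), on the keep side with a clear gap. Now I sweep it round.

```bash
python3 -m inch '[{"dx":-0.25,"dy":-1.15,"dz":0,"wx":0,"wy":0,"wz":0},{"dx":-0.07,"dy":-0.75,"dz":0,"wx":0,"wy":0,"wz":0},{"dx":-0.22,"dy":-0.77,"dz":0,"wx":0,"wy":0,"wz":0},{"dx":-0.38,"dy":-0.75,"dz":0,"wx":0,"wy":0,"wz":0},{"dx":-0.54,"dy":-0.69,"dz":0,"wx":0,"wy":0,"wz":0},{"dx":-0.69,"dy":-0.59,"dz":0,"wx":0,"wy":0,"wz":0},{"dx":-0.82,"dy":-0.46,"dz":0,"wx":0,"wy":0,"wz":0},{"dx":-0.78,"dy":-0.3,"dz":0,"wx":0,"wy":0,"wz":0}]'
python3 - <<'E'
from h import *
s=sense();print(lock(s['tcp_pos']),s['tcp_pos'][2],s['force'])
E
python3 -m inch '[{"dx":-0.72,"dy":-0.19,"dz":0,"wx":0,"wy":0,"wz":0},{"dx":-0.79,"dy":-0.06,"dz":0,"wx":0,"wy":0,"wz":0},{"dx":-0.82,"dy":0.09,"dz":0,"wx":0,"wy":0,"wz":0},{"dx":-0.83,"dy":0.26,"dz":0,"wx":0,"wy":0,"wz":0},{"dx":-0.79,"dy":0.44,"dz":0,"wx":0,"wy":0,"wz":0},{"dx":-0.71,"dy":0.61,"dz":0,"wx":0,"wy":0,"wz":0},{"dx":0,"dy":0,"dz":0,"wx":0,"wy":0,"wz":0},{"dx":0,"dy":0,"dz":0,"wx":0,"wy":0,"wz":0}]'
python3 - <<'E'
from h import *
import pickle
im=eyes.snapshot('wrist');cv2.imwrite('pics/w3.png',im[:,:,::-1]);pickle.dump(eyes.camera_params('wrist'),open('w3.pkl','wb'));s=sense();print(lock(s['tcp_pos']),s['tcp_pos'][2],s['force'])
im=eyes.snapshot('top');cv2.imwrite('pics/top3.png',im[:,:,::-1])
E
```

```text
t: 4.2
tcp_pos: [0.5078, -0.0206, 0.1485]
tool_rot: [-0.058, 0.998, 0.0, -0.0]
force: [-1.6, -0.1, 0.9]
finger_gap: -0.001
gripper_force: 0.4
[-13.22235377 -46.09569005] 0.14848344304512104 [-1.58168265 -0.12969083  0.87169609]
t: 5.2
tcp_pos: [0.5522, -0.0034, 0.1486]
tool_rot: [-0.058, 0.998, -0.0, 0.0]
force: [-0.0, -0.6, -1.0]
finger_gap: 0.004
gripper_force: 0.0
[ 32.7395431  -34.28182955] 0.14855744610040453 [ 0.61667041 -0.73059288  0.24789144]
```

View pics/w3.png

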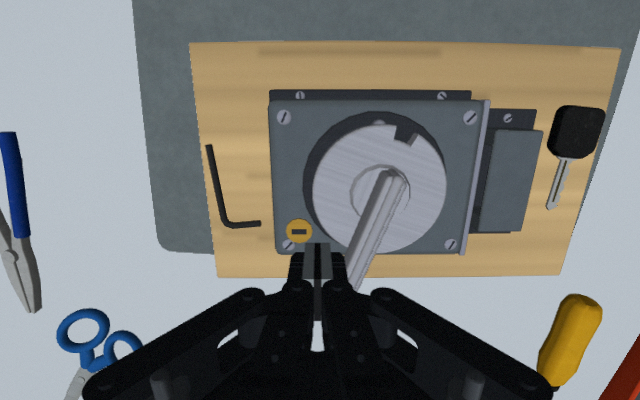

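The lever now points down the image, with the notch at about (404,135) and the pin peeking out at (380,122). I'll measure the angle still to go.

```bash
python3 - <<'E'
from h import *
import pickle;cp=pickle.load(open('w3.pkl','rb'))
im=cv2.imread('pics/w3.png');cv2.imwrite('pics/w3c.png',cv2.resize(im[100:230,300:460],None,fx=4.5,fy=4.5,interpolation=cv2.INTER_CUBIC))
for n,p,z in(('notch',[405,133],.068),('pin',[380,122],.060),('lev tail',[394,173],.088),('lev out',[359,270],.088),('notchL',[394,126],.068),('notchR',[420,136],.068)):
    q=lock(ray(cp,[p],z)[0]);print(n,q.round(1),np.hypot(*q).round(1),np.degrees(np.arctan2(q[1],q[0]))%360)
E
```

```text
notch [-33.9  11.2] 35.7 161.66321026731254
pin [-38.8  -0.4] 38.8 180.53553070007771
lev tail [-17.5   1.8] 17.5 174.18642847296977
lev out [ 34.4 -12.2] 36.4 340.4828259252999
notchL [-37.4   5.3] 37.7 171.99179856469328
notchR [-32.4  19.2] 37.6 149.3694071922492
```

View pics/w3c.png

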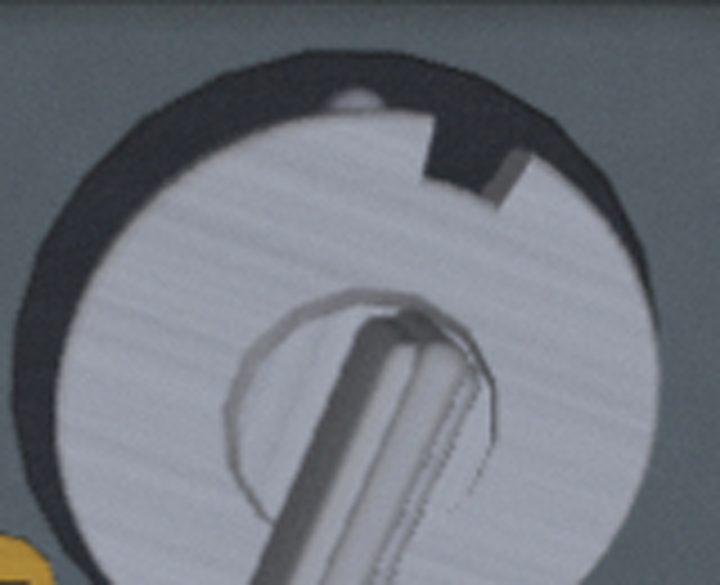

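Crop: the notch's rim corners are at (396,126) and (418,134), so the notch is at about 161°, the lever at 341°, and 19° remain. I'll go most of the way slowly and look again.

```bash
python3 -m inch '[{"dx":-0.35,"dy":0.4,"dz":0,"wx":0,"wy":0,"wz":0},{"dx":-0.35,"dy":0.4,"dz":0,"wx":0,"wy":0,"wz":0},{"dx":-0.3,"dy":0.4,"dz":0,"wx":0,"wy":0,"wz":0},{"dx":0,"dy":0.1,"dz":0,"wx":0,"wy":0,"wz":0},{"dx":0,"dy":0,"dz":0,"wx":0,"wy":0,"wz":0}]'
python3 - <<'E'
from h import *
import pickle
im=eyes.snapshot('wrist');cv2.imwrite('pics/w4.png',cv2.resize(im[60:190,330:530,::-1],None,fx=4,fy=4,interpolation=cv2.INTER_CUBIC));pickle.dump(eyes.camera_params('wrist'),open('w4.pkl','wb'));s=sense();print(lock(s['tcp_pos']),s['tcp_pos'][2],s['force'])
E
```

```text
t: 5.92
tcp_pos: [0.5608, 0.0106, 0.1486]
tool_rot: [-0.058, 0.998, -0.0, 0.0]
force: [-0.8, 0.5, -0.4]
finger_gap: 0.003
gripper_force: 0.1
[ 42.9623306  -21.28482802] 0.1486035349330866 [-0.00210975  0.58519068  0.51645075]
```

View pics/w4.png

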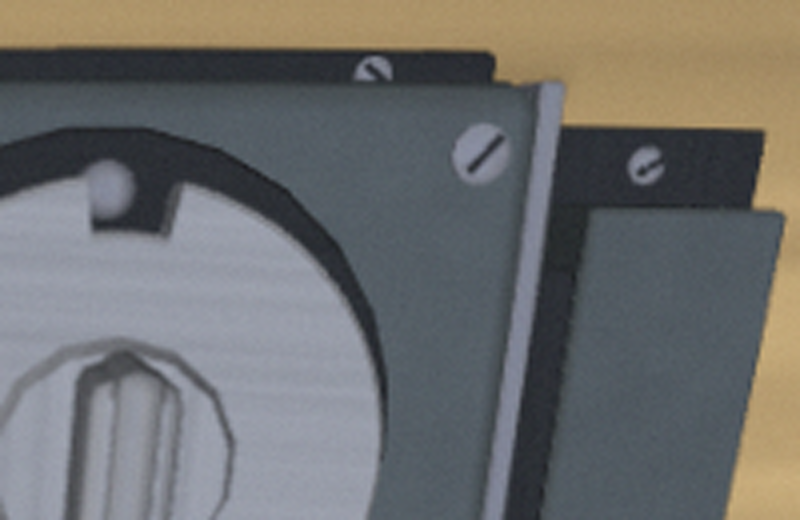

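```bash
python3 - <<'E'
from h import *
import pickle;cp=pickle.load(open('w4.pkl','rb'))
for n,p,z in(('nL',(90,178),.068),('nR',(182,186),.068),('nLi',(92,231),.068),('nRi',(166,237),.068),('pin',(110,188),.0598)):
    q=lock(ray(cp,[[330+p[0]/4,60+p[1]/4]],z)[0]);print(n,q.round(1),np.hypot(*q).round(1),np.degrees(np.arctan2(q[1],q[0]))%360)
E
```

```text
nL [-37.6  -3.3] 37.7 185.07940119916378
nR [-36.6   8.2] 37.6 167.35283240143795
nLi [-31.2  -2.9] 31.3 185.25067925636324
nRi [-30.4   6.6] 31.1 167.85628934264417
pin [-36.3   0.3] 36.3 179.5288433607332
```

Notch middle is about 176.3° against the pin at about 180°, so I nudge 2.6 mm more. Then I back off, rise and go over the spindle.

```bash
python3 -m inch '[{"dx":0,"dy":0.13,"dz":0,"wx":0,"wy":0,"wz":0},{"dx":0,"dy":0.13,"dz":0,"wx":0,"wy":0,"wz":0},{"dx":0,"dy":0,"dz":0,"wx":0,"wy":0,"wz":0},{"dx":0,"dy":0,"dz":0,"wx":0,"wy":0,"wz":0}]'
python3 - <<'E'
from h import *
import pickle
im=eyes.snapshot('wrist');cv2.imwrite('pics/w5.png',cv2.resize(im[60:190,330:530,::-1],None,fx=4,fy=4,interpolation=cv2.INTER_CUBIC));pickle.dump(eyes.camera_params('wrist'),open('w5.pkl','wb'));s=sense();print(lock(s['tcp_pos']),s['tcp_pos'][2],s['force'])
E
python3 -m inch '[{"dx":0,"dy":-0.6,"dz":0,"wx":0,"wy":0,"wz":0},{"dx":0,"dy":0,"dz":-1.2,"wx":0,"wy":0,"wz":0},{"dx":0,"dy":0,"dz":-1.3,"wx":0,"wy":0,"wz":0},{"dx":-0.0,"dy":0,"dz":0,"wx":0,"wy":0,"wz":0}]'
python3 -c "
from h import *
s=sense();print(lock(s['tcp_pos']),s['tcp_pos'][2],s['force'])"
```

```text
t: 6.48
tcp_pos: [0.5603, 0.0131, 0.1486]
tool_rot: [-0.058, 0.998, -0.0, 0.0]
force: [0.2, 0.2, -0.5]
finger_gap: 0.004
gripper_force: 0.3
[ 42.87079949 -18.77987688] 0.14862318504465616 [0.41082152 0.8027567  0.05101045]
t: 7.02
tcp_pos: [0.5618, 0.007, 0.1753]
tool_rot: [-0.058, 0.998, -0.0, 0.002]
force: [0.2, 0.4, 0.5]
finger_gap: 0.001
gripper_force: 0.0
[ 43.67830463 -24.95695096] 0.17529060813003527 [0.18971263 0.41387767 0.52274262]
```

View pics/w5.png

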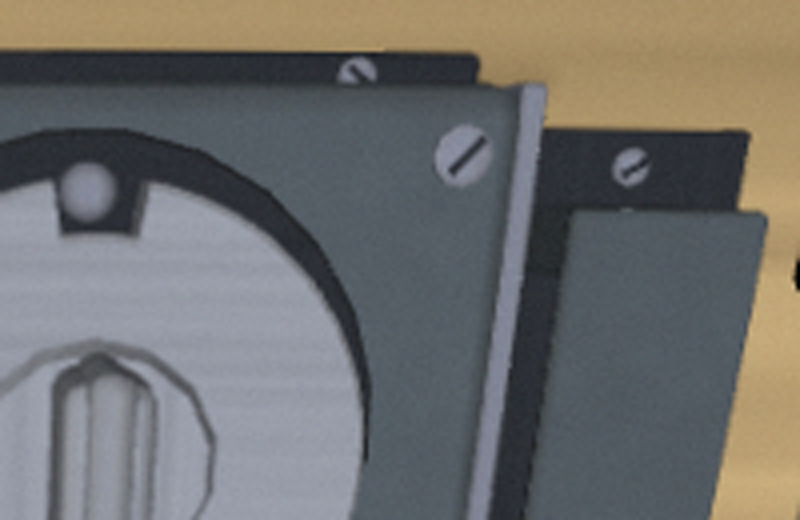

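The pin at (90,192) now sits inside the notch, between corners (53,182) and (150,183). It's centred to about 0.5° once parallax is allowed for. Now over the axis and press.

```bash
python3 -m inch '[{"dx":2.2,"dy":1.25,"dz":0,"wx":0,"wy":0,"wz":0},{"dx":2.17,"dy":1.25,"dz":0,"wx":0,"wy":0,"wz":0},{"dx":0,"dy":0,"dz":0.6,"wx":0,"wy":0,"wz":0},{"dx":0,"dy":0,"dz":0.6,"wx":0,"wy":0,"wz":0},{"dx":0,"dy":0,"dz":0.3,"wx":0,"wy":0,"wz":0},{"dx":0,"dy":0,"dz":0.3,"wx":0,"wy":0,"wz":0},{"dx":0,"dy":0,"dz":0.2,"wx":0,"wy":0,"wz":0},{"dx":0,"dy":0,"dz":0,"wx":0,"wy":0,"wz":0}]'
python3 -c "
from h import *
s=sense();print(lock(s['tcp_pos']),s['tcp_pos'][2]-.0726,s['force'])"
```

```text
t: 8.02
tcp_pos: [0.5149, 0.0267, 0.1534]
tool_rot: [-0.058, 0.998, -0.0, 0.0]
force: [-0.3, 0.0, 0.1]
finger_gap: 0.002
gripper_force: 0.4
[-0.56781883  0.06981229] 0.08084269564450153 [-0.33411399  0.03672091  0.11151255]
```

```bash
python3 -m inch '[{"dx":0,"dy":0,"dz":0.15,"wx":0,"wy":0,"wz":0},{"dx":0,"dy":0,"dz":0.15,"wx":0,"wy":0,"wz":0},{"dx":0,"dy":0,"dz":0,"wx":0,"wy":0,"wz":0}]'
python3 -c "
from h import *
s=sense();print(lock(s['tcp_pos']),s['tcp_pos'][2]-.0726,s['force'])"
```

```text
t: 8.4
tcp_pos: [0.5149, 0.0267, 0.1521]
tool_rot: [-0.058, 0.998, -0.0, 0.001]
force: [-0.7, -1.0, 13.9]
finger_gap: 0.005
gripper_force: 6.6
[-0.57374891  0.10408549] 0.07948987293039395 [-0.69084814 -0.95714179 13.90981128]
```

```bash
python3 -m inch '[{"dx":0,"dy":0,"dz":0.15,"wx":0,"wy":0,"wz":0},{"dx":0,"dy":0,"dz":0,"wx":0,"wy":0,"wz":0},{"dx":0,"dy":0,"dz":0,"wx":0,"wy":0,"wz":0}]'
python3 -c "
from h import *
s=sense();print(lock(s['tcp_pos']),s['tcp_pos'][2]-.0726,s['force'])"
```

```text
t: 8.78
tcp_pos: [0.5149, 0.0268, 0.1519]
tool_rot: [-0.058, 0.998, -0.0, 0.001]
force: [-3.0, 0.2, 23.5]
finger_gap: 0.001
gripper_force: 11.6
[-0.54772545  0.13938042] 0.07927882930692709 [-3.00813229  0.23371588 23.46568131]
```

It stops hard at tip z ≈ 79.4 mm, where home is 80, under 23 N. So the turn is seated. Now I lift and work out the throwing arc.

```bash
sed -i 's/8\*abs/13*abs/' h.py; python3 -m inch '[{"dx":0,"dy":0,"dz":-0.8,"wx":0,"wy":0,"wz":0},{"dx":0,"dy":0,"dz":-1.2,"wx":0,"wy":0,"wz":0},{"dx":-2.2,"dy":-1.4,"dz":0,"wx":0,"wy":0,"wz":0},{"dx":-2.15,"dy":-1.4,"dz":0,"wx":0,"wy":0,"wz":0},{"dx":0,"dy":0,"dz":1,"wx":0,"wy":0,"wz":0},{"dx":0,"dy":0,"dz":1,"wx":0,"wy":0,"wz":0},{"dx":0,"dy":0,"dz":1,"wx":0,"wy":0,"wz":0},{"dx":0,"dy":0,"dz":0,"wx":0,"wy":0,"wz":0}]'
python3 - <<'E'
from h import *
s=sense();p=lock(s['tcp_pos']);print(p,s['tcp_pos'][2]-.0726,s['force'])
im=eyes.snapshot('wrist');cv2.imwrite('pics/w6.png',im[:,:,::-1])
for a in range(-1,80,8):
    q=wp(a);d=(q-p)/10;print(a,q.round(0),'dx %.2f dy %.2f'%(-d[0],d[1]));p=q
E
```

```text
t: 9.78
tcp_pos: [0.5596, 0.0047, 0.1377]
tool_rot: [-0.058, 0.998, 0.0, -0.002]
force: [0.0, -0.0, -0.2]
finger_gap: -0.002
gripper_force: 0.0
[ 41.18660118 -27.02526306] 0.06511812638610814 [ 0.04307618 -0.0283021  -0.20410131]
-1 [ 45. -19.] dx -0.35 dy 0.76
7 [ 47. -14.] dx -0.24 dy 0.54
15 [49. -9.] dx -0.18 dy 0.56
23 [50. -2.] dx -0.10 dy 0.61
31 [50.  4.] dx -0.01 dy 0.65
39 [49. 11.] dx 0.09 dy 0.68
47 [47. 18.] dx 0.21 dy 0.68
55 [44. 24.] dx 0.33 dy 0.66
63 [39. 30.] dx 0.45 dy 0.62
71 [34. 36.] dx 0.56 dy 0.55
79 [27. 41.] dx 0.67 dy 0.46
```

View pics/w6.png

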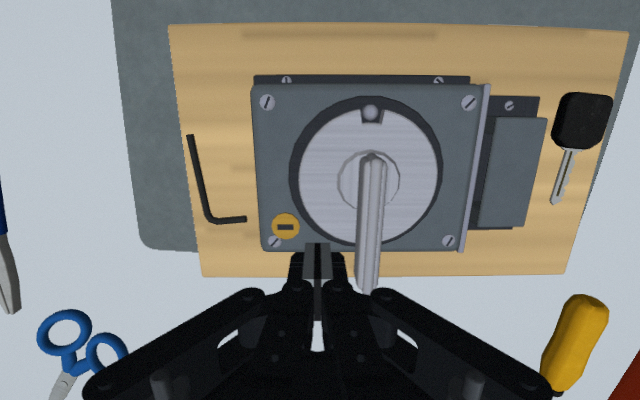

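The turn is seated: the pin fills the notch at (370,113), flush with the disc top. The lever points straight away from the robot at (367,270), with the finger at its −y side. Now the throw.

```bash
python3 -m inch '[{"dx":-0.35,"dy":0.76,"dz":0,"wx":0,"wy":0,"wz":0},{"dx":-0.24,"dy":0.54,"dz":0,"wx":0,"wy":0,"wz":0},{"dx":-0.18,"dy":0.56,"dz":0,"wx":0,"wy":0,"wz":0},{"dx":-0.1,"dy":0.61,"dz":0,"wx":0,"wy":0,"wz":0},{"dx":0,"dy":0.65,"dz":0,"wx":0,"wy":0,"wz":0},{"dx":0.09,"dy":0.68,"dz":0,"wx":0,"wy":0,"wz":0},{"dx":0.21,"dy":0.68,"dz":0,"wx":0,"wy":0,"wz":0},{"dx":0.33,"dy":0.66,"dz":0,"wx":0,"wy":0,"wz":0}]'
python3 -m inch '[{"dx":0.45,"dy":0.62,"dz":0,"wx":0,"wy":0,"wz":0},{"dx":0.3,"dy":0.3,"dz":0,"wx":0,"wy":0,"wz":0},{"dx":0.28,"dy":0.25,"dz":0,"wx":0,"wy":0,"wz":0},{"dx":0,"dy":0,"dz":0,"wx":0,"wy":0,"wz":0}]'
python3 - <<'E'
from h import *
s=sense();p=lock(s['tcp_pos']);print(p,s['tcp_pos'][2]-.0726,s['force'])
E
```

```text
t: 10.82
tcp_pos: [0.5579, 0.0559, 0.1392]
tool_rot: [-0.058, 0.998, -0.0, 0.001]
force: [2.1, -4.6, 0.6]
finger_gap: -0.004
gripper_force: 1.7
t: 11.32
tcp_pos: [0.5457, 0.0662, 0.1391]
tool_rot: [-0.058, 0.998, 0.0, -0.0]
force: [1.9, -2.9, 0.8]
finger_gap: -0.002
gripper_force: 1.2
[34.64940632 35.65060857] 0.06647641489875361 [ 1.85406627 -2.9345944   0.83396598]
```

```bash
python3 -m inch '[{"dx":0.15,"dy":0.12,"dz":0,"wx":0,"wy":0,"wz":0},{"dx":0.15,"dy":0.12,"dz":0,"wx":0,"wy":0,"wz":0},{"dx":0,"dy":0,"dz":0,"wx":0,"wy":0,"wz":0}]'
python3 -m inch '[{"dx":0.15,"dy":0.12,"dz":0,"wx":0,"wy":0,"wz":0},{"dx":0.1,"dy":0.08,"dz":0,"wx":0,"wy":0,"wz":0},{"dx":0,"dy":0,"dz":0,"wx":0,"wy":0,"wz":0}]'
python3 - <<'E'
from h import *
s=sense();p=lock(s['tcp_pos']);print(p,s['tcp_pos'][2]-.0726,s['force'])
E
```

```text
t: 11.7
tcp_pos: [0.5426, 0.0679, 0.1391]
tool_rot: [-0.058, 0.998, 0.0, -0.0]
force: [3.0, -2.6, 0.4]
finger_gap: -0.001
gripper_force: 1.5
t: 12.08
tcp_pos: [0.5403, 0.0695, 0.1391]
tool_rot: [-0.058, 0.998, -0.0, 0.001]
force: [4.3, -4.3, -0.9]
finger_gap: 0.0
gripper_force: 2.0
[29.65277693 39.59303853] 0.066507056089888 [ 4.25377996 -4.28336839 -0.91468619]
```

```bash
python3 -m inch '[{"dx":0.15,"dy":0.08,"dz":0,"wx":0,"wy":0,"wz":0},{"dx":0.15,"dy":0.08,"dz":0,"wx":0,"wy":0,"wz":0},{"dx":0,"dy":0,"dz":0,"wx":0,"wy":0,"wz":0}]'
python3 - <<'E'
from h import *
import pickle
s=sense();p=lock(s['tcp_pos']);print(p,s['force'])
im=eyes.snapshot('wrist');cv2.imwrite('pics/w7.png',im[:,:,::-1]);pickle.dump(eyes.camera_params('wrist'),open('w7.pkl','wb'))
E
```

```text
t: 12.45
tcp_pos: [0.5393, 0.0699, 0.1394]
tool_rot: [-0.059, 0.998, -0.001, 0.003]
force: [6.3, -5.8, -3.3]
finger_gap: 0.001
gripper_force: 3.7
[28.659969   40.10261815] [ 6.27311672 -5.7865833  -3.31950653]
```

View pics/w7.png

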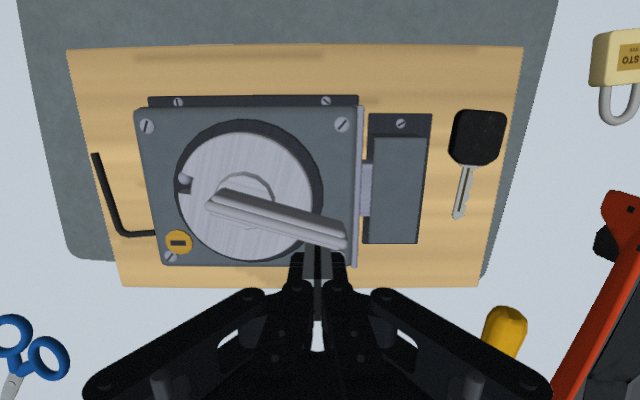

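The bolt bridges the gap into the keep at (366,190). The pin is in the notch at (186,181), and the fingertip has met the stop: it moved 1 mm of the 3 commanded as the force rose. I check the pin's angle and press slightly more.

```bash
python3 - <<'E'
from h import *
import pickle;cp=pickle.load(open('w7.pkl','rb'))
for n,p,z in(('pin',[186,181],.0598),('crown0',[216,198],.080),('crown1',[342,237],.080)):
    q=lock(ray(cp,[p],z)[0]);print(n,q.round(1),np.hypot(*q).round(1),(np.degrees(np.arctan2(q[1],q[0]))%360).round(1))
E
python3 -m inch '[{"dx":0.15,"dy":0.05,"dz":0,"wx":0,"wy":0,"wz":0},{"dx":0.1,"dy":0.05,"dz":0,"wx":0,"wy":0,"wz":0},{"dx":0,"dy":0,"dz":0,"wx":0,"wy":0,"wz":0}]'
python3 -c "
from h import *
s=sense();print(lock(s['tcp_pos']),s['force'])"
```

```text
pin [-12.3 -30.8] 33.1 248.2
crown0 [-9.4 -7.9] 12.2 220.1
crown1 [11.  52.5] 53.6 78.2
t: 12.88
tcp_pos: [0.5385, 0.0701, 0.1397]
tool_rot: [-0.059, 0.998, -0.002, 0.005]
force: [8.9, -7.9, -4.2]
finger_gap: -0.002
gripper_force: 5.1
[27.93333183 40.36660026] [ 8.88922759 -7.85283758 -4.16677822]
```

Pin at 248°, so the plate is at about 1.19 rad, right at the stop. I back off and rise. There was a slight upward drag, so I'll press once more on the axis to be sure it is home.

```bash
python3 -m inch '[{"dx":-0.6,"dy":-0.3,"dz":0,"wx":0,"wy":0,"wz":0},{"dx":-0.6,"dy":-0.3,"dz":0,"wx":0,"wy":0,"wz":0},{"dx":0,"dy":0,"dz":-1.5,"wx":0,"wy":0,"wz":0},{"dx":0,"dy":0,"dz":-2,"wx":0,"wy":0,"wz":0},{"dx":0,"dy":0,"dz":0,"wx":0,"wy":0,"wz":0}]'
python3 -c "
from h import *
s=sense();print(lock(s['tcp_pos']),s['tcp_pos'][2]-.0726,s['force'],delta([.5155,.0267,.0726+.083]))"
```

```text
t: 13.5
tcp_pos: [0.5469, 0.0675, 0.1758]
tool_rot: [-0.058, 0.998, 0.0, 0.001]
force: [-0.3, 0.8, -1.1]
finger_gap: -0.001
gripper_force: 0.0
[35.96259665 36.80337632] 0.10323518366371084 [-0.33807435  0.81946168 -1.11081313] [ 3.6  -3.68  2.02]
```

```bash
python3 -m inch '[{"dx":1.8,"dy":-1.84,"dz":0,"wx":0,"wy":0,"wz":0},{"dx":1.8,"dy":-1.84,"dz":0,"wx":0,"wy":0,"wz":0},{"dx":0,"dy":0,"dz":0.8,"wx":0,"wy":0,"wz":0},{"dx":0,"dy":0,"dz":0.7,"wx":0,"wy":0,"wz":0},{"dx":0,"dy":0,"dz":0.5,"wx":0,"wy":0,"wz":0},{"dx":0,"dy":0,"dz":0.3,"wx":0,"wy":0,"wz":0},{"dx":0,"dy":0,"dz":0.2,"wx":0,"wy":0,"wz":0},{"dx":0,"dy":0,"dz":0.1,"wx":0,"wy":0,"wz":0},{"dx":0,"dy":0,"dz":0,"wx":0,"wy":0,"wz":0}]'
python3 -m inch '[{"dx":0,"dy":0,"dz":-1,"wx":0,"wy":0,"wz":0},{"dx":0,"dy":0,"dz":-2,"wx":0,"wy":0,"wz":0},{"dx":0,"dy":0,"dz":-4,"wx":0,"wy":0,"wz":0},{"dx":2,"dy":0,"dz":-4,"wx":0,"wy":0,"wz":0},{"dx":0,"dy":0,"dz":0,"wx":0,"wy":0,"wz":0},{"dx":0,"dy":0,"dz":0,"wx":0,"wy":0,"wz":0}]'
python3 - <<'E'
from h import *
im=eyes.snapshot('wrist');cp=eyes.camera_params('wrist');cv2.imwrite('pics/w8.png',im[:,:,::-1])
# expected pixel of the pin with the plate at 1.2 rad, and at 1.1
for a in(1.2,1.1):
    w=np.pi+a+TH;print(a,proj(cp,[[S[0]+.035*np.cos(w),S[1]+.035*np.sin(w),.0598]]))
E
```

```text
t: 14.62
tcp_pos: [0.5157, 0.0268, 0.1516]
tool_rot: [-0.059, 0.998, -0.0, 0.001]
force: [-5.5, 1.3, 29.5]
finger_gap: 0.001
gripper_force: 15.3
t: 15.38
tcp_pos: [0.4955, 0.0242, 0.2576]
tool_rot: [-0.058, 0.998, 0.0, -0.0]
force: [0.8, 0.8, -0.8]
finger_gap: 0.003
gripper_force: 0.0
1.2 [[283.65276132 199.10463504]]
1.1 [[284.99896846 195.98630984]]
```

View pics/w8.png

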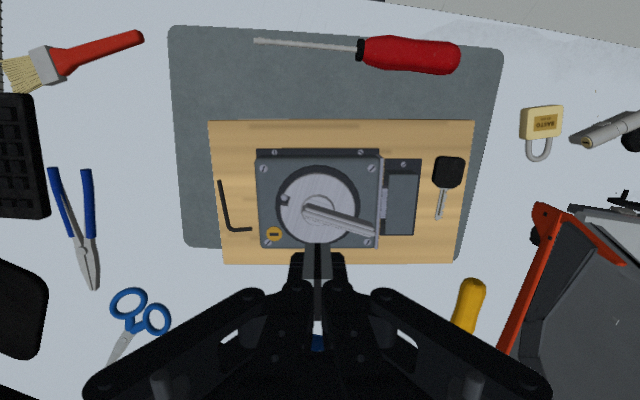

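The turn is home (tip at 79 mm under 29 N). The lever points to the keep at (372,233) and the pin is at about (285,199), where 1.2 rad predicts. The bolt is in the keep at (383,203), the loose things haven't moved, and the robot is clear.

```bash
python3 -c "
from station import workorder
print(workorder.sign_off())"
```

```text
the job is handed in; nothing more can be done
None
```

The job is handed in: the lever turn is seated fully home, the bolt is thrown into the keep with the drive plate at its stop (about 1.2 rad), the loose things look undisturbed in the last picture, and the robot is clear; the sign-off gave no verdict.

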